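# Post the square tin through the self-closing flap

### The job

Post the square tin into the plywood drop box: with one finger press the box's self-closing flap down, and while that finger keeps it open push the tin along its rails with the other finger until it drops in; then let the flap swing shut. Slide the tin only, never lift it or set it on the closed flap, and leave the other goods standing where they are.

Things in the scene. Friction and masses are not known exactly. Their poses are not given: they have to be found in the camera images.
- dropbox: Plywood box fixed to the table, 276 mm (x = -146 to 130) by 230 mm (y = -115 to 115), deck on top at z = 190 mm. Origin on the table; x points along the push, roughly away from the robot, y left, z up. The near half carries the tin's rails, the far half a drop opening (x = 0 to 115, y = -77 to 68 mm) closed by the flap. Empty inside, floor at z = 6 mm.
- groove (a point): Middle of the finger groove between the two rails at deck height: box x = -70, y = 28, z = 190 mm, axes as the box's. Rails run x = -146 to 0, tops level with the deck, at y = -12 to 8 and 48 to 68 mm. Groove: y = 8 to 48 mm, 50 mm deep, open above and at both ends. Lips 12 mm high on the rails' outer edges leave 70 mm for the tin (y = -7 to 63).
- drop_edge (a point): Middle of the rails' far ends, where the drop opening begins: box x = 0, y = 28, z = 190 mm. The tin tips in once its centre has passed it.
- flap (a joint): Self-closing L-shaped steel flap, 4 mm thick, flush with the deck when shut; rad, 0 = shut, grows as it swings down into the box, stop 1.25. Sprung: 0.26 N m to start, 0.42 N m at 0.9 rad (about 8 N on a finger 33 mm from the hinge). Hold it at 0.8 to 1.0; under 0.6 does not count as open. It springs shut when let go. The tin's weight does not open it.
- flap_hinge (a point): Hinge line of the flap: runs along the box's x through box y = -75, z = 190 mm (its right edge; the left edge swings down). Main panel over the drop opening: box x = 2 to 113, y = -74 to 66 mm. Press strip continuing it to the front, right of the rails: x = -139 to 2, y = -74 to -18 mm.
- flap_strip (a point): Point on top of the press strip, 33 mm from the hinge line: box x = -70, y = -42, z = 190 mm when shut, 70 mm right of the groove's middle; moves with the flap. A finger may press anywhere along strip and panel and slide along x while pressing; box empty below. At this distance from the hinge a tip 35 to 45 mm under the deck opens it far enough.
- tin: Closed square-cornered plain metal tin, 50 mm (its x) by 64 mm (y) by 60 mm tall, 0.1 to 0.2 kg, loose. Origin: centre of its underside. Stands across the groove on the rails between the lips, at about box y = 28 mm, before the drop opening. Can be pushed on its near face by a finger reaching down into the groove.
- lantern: bystander: dark metal lantern with glass, 92 mm across, 158 mm tall, loose, stands left of the box; origin at the centre of its underside
- glass_jar: bystander: glass jar with metal lid, 76 mm across, 130 mm tall, loose, stands right of the box; origin at the centre of its underside
- little_jar: bystander: little amber jar, 28 mm across, 42 mm tall, loose, stands on the box's left deck margin; origin at the centre of its underside
- nozzle: bystander: green hose nozzle, 150 x 30 x 28 mm, loose, lies right of the box; origin at the centre of its underside
- mug: bystander: white mug, 80 mm across, 95 mm tall, loose; origin at the centre of its underside
- can: bystander: food can, 74 mm across, 110 mm tall, loose; origin at the centre of its underside
- candlestick: bystander: brass candlestick, 56 mm across, 125 mm tall, loose; origin at the centre of its underside
Not all that is in view belongs to the job. Of the things shaped like the tin, the metal one is meant.

How it is judged (in metres and radians):
On the way, in this order (a step that is already met when the one before it is completed fails the run):
1. the flap is pressed open (over 0.6 rad) while the tin still stands on its rails (value of joint flap above 0.6 rad and x of tin in the frame of dropbox below -0.005 m and z of tin in the frame of dropbox above 0.18 m), for 0.1 s.
2. the tin has dropped into the box (x of tin in the frame of dropbox between -0.14 and 0.125 m and y of tin in the frame of dropbox between -0.11 and 0.11 m and z of tin in the frame of dropbox below 0.09 m), for 0.2 s.
At the end, for the whole second after the job is handed in: The tin lies at rest inside the box (its underside's centre less than 90 mm above the table, within the walls), and the flap has swung shut (under 0.08 rad) (all of step 2 and value of joint flap below 0.08 rad and linear speed of tin below 0.02 m/s); the robot touches nothing.
It fails at once if the tin is lifted (its underside's centre more than 25 mm above the rails) (z of tin in the frame of dropbox above 0.215 m).
It fails at once if the tin stands over the drop opening with the flap not held open (tin centre more than 12 mm past the rails' ends and still at deck height, flap under 0.35 rad) (x of tin in the frame of dropbox above 0.012 m and z of tin in the frame of dropbox above 0.165 m and value of joint flap below 0.35 rad).
It fails at once if the tin leaves its rails sideways or to the front (x of tin in the frame of dropbox below -0.14 m or y of tin in the frame of dropbox above 0.12 m or y of tin in the frame of dropbox below -0.12 m).
It fails at once if another article is moved by more than 30 mm or tipped (distance of any of lantern, glass_jar, little_jar, nozzle, mug, can, candlestick from where it was at the start of the episode above 0.03 m or angle between any of lantern, glass_jar, little_jar, mug, can, candlestick's own z axis and vertical above 0.5 rad).
It also fails if it takes over 40 s, if anything falls off the work surface, if the arm or the gripper's body presses on something with over 40 N, if the wrist force passes 120 N, or if a joint passes its speed limit or range.

### The arm

A 6-joint arm with a two-finger parallel gripper is mounted at the origin on the work surface. World frame = base frame: x ahead of the robot, y to its left, z up, the work surface at z = 0. Lengths are in mm, angles in rad, forces in N, time in s.
With the tool pointing down it reaches from about 350 to 975 mm from the base axis. Payload 7.1 kg.
Tool frame: the origin (TCP) lies at the very end of the fingers, on their centre line; the grasp point (between the pads) lies 19 mm behind it; z points along the fingers, y is the direction in which the jaws open and shut (so a half turn about z gives the same grasp; the last joint's range is limited). The gripper opens to 88 mm and grips with 3 to 60 N. Pads are 20 mm wide; open, the fingers measure 115 mm over their backs; the gripper's body (75 mm by 178 mm) begins 61 mm behind the grasp point.
Start: joints at [-1.269, 0.423, 1.63, -0, 1.089, -0.019], TCP at [197.096, -593.092, 222.675] pointing down, gripper open.
Joint ranges: [-3, 3], [-0.9, 2.11], [0.09, 2.58], [-1.31, 4.45], [0.11, 2.69], [-2.54, 2.54]. Speed limits (rad/s): [2.39, 2.39, 3.01, 3.14, 3.14, 3.14].

### API

Orientations are given as a rotation vector (axis times angle).
In Python, from workcell import ctrl, imaging gives the robot as it stands. The module is installed in compiled form; this text tells all that it offers.
- The arm moves only by the shell command python3 -m pendant 'ROWS'. ROWS is JSON, a list of rows, each an object with "turn": the turn, a rotation vector about the world's x, y, z in rad, a list of three; "dp": the shift along the world's x, y, z in m, a list of three; "claw": the finger opening in m, from 0 to 0.0878. A call has 1 to 8 rows; each row is the pose to reach, as a shift and turn from the pose commanded when the call began; what a row does not reach only later rows make up. A row lasts 1/10 s, in which the tool goes at most 50 mm and 8.59 degrees, less where a joint would pass 70% of its speed; a pose out of reach is approached as far as the arm can. A call with a gripper value outside its range is refused whole. The fingers move at their own pace and stop on an object; the grip force is fixed at half the most. Time passes only in rows, so rows that repeat a pose let the fingers close. It gives the time, the measured TCP pose, the force and the opening at its end, in the units of the state.
- ctrl.get_obs(): the state, without advancing time (a new reading comes with each control period).
- imaging.get_image(name): name is "scene" or "top" or "wrist"; returns a dict with "pixels" (420x560x3 uint8, blue, green, red), "fov_y" (degrees; the focal length in pixels is half the picture's height over the tangent of half this angle, whatever the lens; pixels are square), "cx", "cy" (the principal point, pixels), "xyz" and "rotation" of the camera in the world. Camera axes: x right, y up, looking along -z (the intrinsics and any distortion apply to the point x, -y, -z); pixel columns grow to the right and rows downward; lengths in mm; the calibration is good to about 2 mm. The wrist camera is an equidistant fisheye: a pixel r from the principal point sees the ray r / f radians off the axis. A picture is of the moment at which its call begins. There is no depth.
- ctrl.close_job(): hands the job in, once; it reports no verdict.
The state is a dict: "t": time; "qpos": joint angles; "qvel": joint speeds; "joint_torque": joint torques, N m; "ee_pos": TCP position; "orientation": TCP orientation; "ft_force": force on the tool from outside, world axes, zero at the start; "moment": the same for the moment, N m; "width": finger opening in mm.
Only numpy, scipy, OpenCV 4.12 (cv2) and the standard library are available. Lean on these libraries where they do the work, as an engineer would, in place of code of your own. Each camera call takes 0.05 s, during which the arm holds its last target.

## Working session

There is one attempt and no reset: what is moved stays moved. The work goes in short steps, Python scripts to look and compute and a shell command to move; the robot and the scene stay as the last step left them, time stands still between calls to the robot, and variables do not carry over. Pictures are saved under pics/ and viewed, and the job is handed in when it is done.

```bash
mkdir -p pics
python3 - <<'E'
from workcell import ctrl, imaging
import cv2
o=ctrl.get_obs(); print({k:o[k] for k in('t','ee_pos','orientation','width','ft_force')})
for n in("scene","top","wrist"):
    d=imaging.get_image(n); cv2.imwrite(f"pics/a_{n}.png",d["pixels"]); print(n,{k:v for k,v in d.items() if k!="pixels"})
E
```

```text
{'t': 0.0, 'ee_pos': array([ 196.95443853, -592.59356236,  221.93956541]), 'orientation': array([-3.09983695e+00, -5.01559940e-01,  2.98630156e-04]), 'width': 88.0919657862428, 'ft_force': array([-0.66461601,  0.08410348,  0.19765526])}
scene {'fov_y': 50.72908451419343, 'cx': 274.8106095152209, 'cy': 206.09829579494254, 'xyz': array([1146.27155245,  201.89316026, 1060.02699152]), 'rotation': array([0.41273774, 0.58765188, 1.89689435])}
top {'fov_y': 53.179712521032386, 'cx': 278.97874622723424, 'cy': 215.20707594952108, 'xyz': array([ 378.74983443,  -17.5908489 , 1208.44850212]), 'rotation': array([ 0.11112707, -0.11107853, -1.58332981])}
wrist {'fov_y': 65.70646984690485, 'cx': 280.06362382573104, 'cy': 207.52309841620897, 'xyz': array([ 276.98809486, -565.7207618 ,  384.33442602]), 'rotation': array([-0.26768821,  0.19487396, -1.23829603])}
```

View pics/a_scene.png

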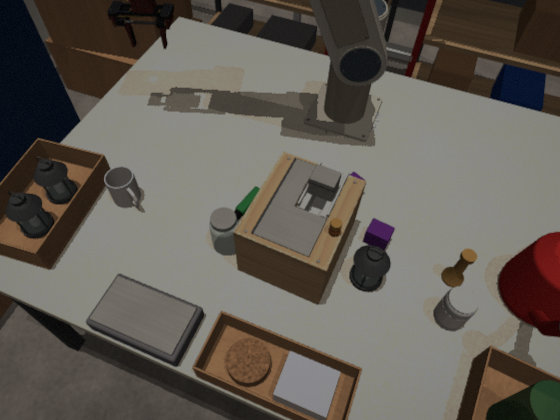

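View pics/a_top.png

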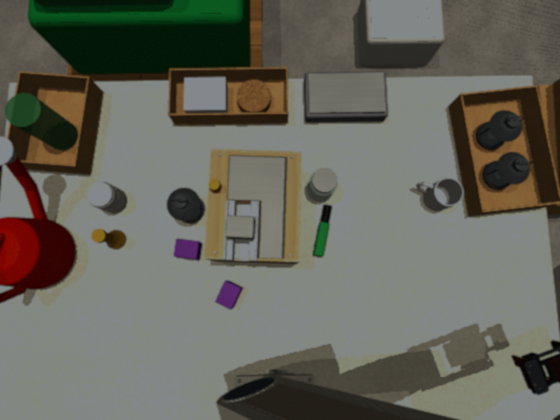

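View pics/a_wrist.png

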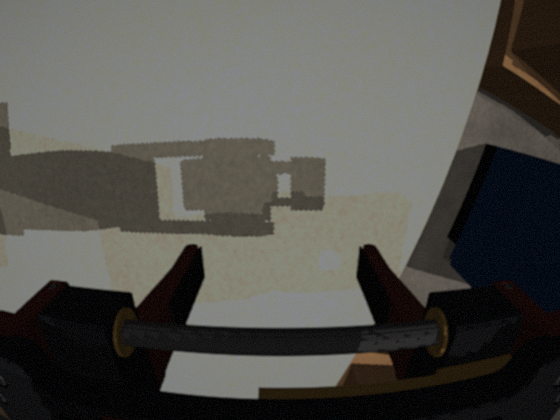

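The tin could be confused with three things: the grey block on the rails (top 239,227; scene 324,178), and the purple blocks at top 187,249 and 229,294. The grey metal block on the rails fits the description, so I'll check it in a close crop.

Run:
```python
import cv2
a=cv2.imread("pics/a_top.png")[140:275,195:345]; b=cv2.imread("pics/a_scene.png")[145:300,225:375]
f=lambda i,s:cv2.convertScaleAbs(cv2.resize(i,None,fx=s,fy=s,interpolation=cv2.INTER_CUBIC),alpha=1.4)
cv2.imwrite("pics/b_top.png",f(a,4.4)); cv2.imwrite("pics/b_scene.png",f(b,3.8))
```

```text
(no output)
```

View pics/b_top.png

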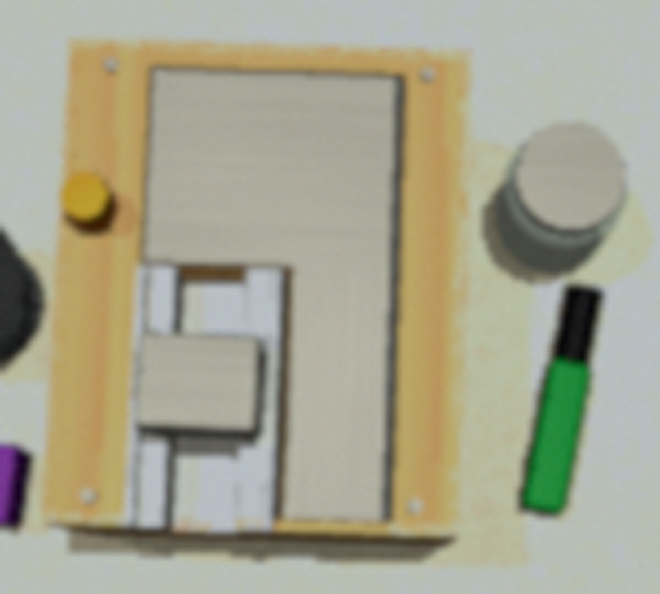

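View pics/b_scene.png

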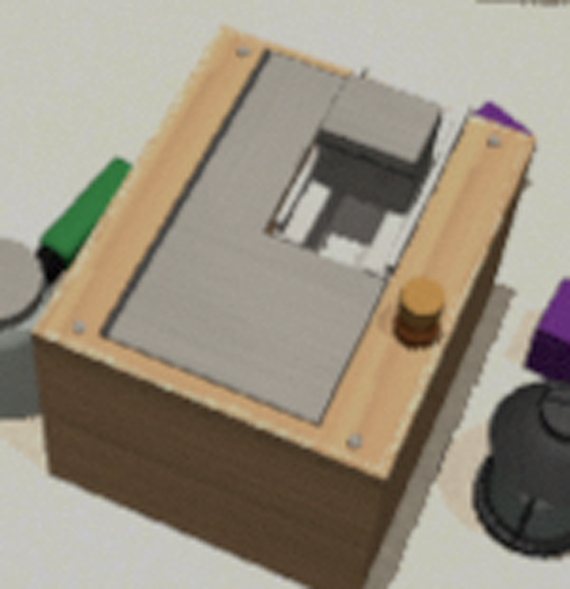

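```bash
cat > h.py <<'E'
import numpy as np, cv2
from scipy.spatial.transform import Rotation as R
from scipy.optimize import least_squares
C={'top':(53.179712521032386,278.97874622723424,215.20707594952108,[378.74983443,-17.5908489,1208.44850212],[0.11112707,-0.11107853,-1.58332981]),
'scene':(50.72908451419343,274.8106095152209,206.09829579494254,[1146.27155245,201.89316026,1060.02699152],[0.41273774,0.58765188,1.89689435])}
def proj(c,P):
    fv,cx,cy,t,r=C[c]; f=210/np.tan(np.radians(fv)/2)
    p=(np.atleast_2d(P)-t)@R.from_rotvec(r).as_matrix()
    return np.c_[cx+f*p[:,0]/-p[:,2],cy-f*p[:,1]/-p[:,2]]
def ray(c,uv):
    fv,cx,cy,t,r=C[c]; f=210/np.tan(np.radians(fv)/2)
    return np.array(t),R.from_rotvec(r).as_matrix()@np.array([(uv[0]-cx)/f,-(uv[1]-cy)/f,-1])
def atz(c,uv,z):
    o,d=ray(c,uv); return o+d*(z-o[2])/d[2]
def b2w(q,P):
    P=np.atleast_2d(P); c,s=np.cos(q[2]),np.sin(q[2])
    return np.c_[q[0]+c*P[:,0]-s*P[:,1],q[1]+s*P[:,0]+c*P[:,1],P[:,2]]
def w2b(q,P):
    P=np.atleast_2d(P); c,s=np.cos(q[2]),np.sin(q[2]); x=P[:,0]-q[0];y=P[:,1]-q[1]
    return np.c_[c*x+s*y,-s*x+c*y,P[:,2]]
E
python3 - <<'E'
from h import *
K=np.array([[130,115,190],[130,-115,190],[-146,-115,190],[-146,115,190.]])
# flap far corners too
t=np.array([[70,40],[470,50],[455,530],[45,522]])/4.4+[195,140]
s=np.array([[388,478],[35,335],[228,28],[535,140]])/3.8+[225,145]
for use in('top','scene','both'):
    def res(q):
        W=b2w(q,K); r=[]
        if use!='scene': r.append(proj('top',W)-t)
        if use!='top': r.append(proj('scene',W)-s)
        return np.concatenate(r).ravel()
    f=least_squares(res,[500,0,0]); print(use,f.x,np.round(f.fun,1))
q=f.x
# tin top corners z=250
tt=np.array([[142,333],[262,338],[255,430],[137,425]])/4.4+[195,140]
print(w2b(q,[atz('top',u,250) for u in tt]))
st=np.array([[417,162],[320,125],[345,80],[440,105]])/3.8+[225,145]
print(w2b(q,[atz('scene',u,250) for u in st]))
print(w2b(q,[atz('top',np.array(u)/4.4+[195,140],232) for u in [[86,196]]]))
E
```

```text
top [ 5.60765572e+02  4.17760627e+01 -4.39268616e-02] [-0.6 -0.8  0.2 -0.5  1.2  1.1 -0.8  0.1]
scene [ 5.59917570e+02  4.37400128e+01 -4.59793497e-02] [ 0.2  0.9 -0.3 -0.5 -1.4 -0.7  1.4 -0.2]
both [ 5.60355245e+02  4.27910052e+01 -4.46445429e-02] [-0.9 -0.6 -0.2 -0.3  0.7  1.3 -1.3  0.3 -0.2  0.9 -0.7 -0.4 -1.9 -0.7
  1.  -0.2]
[[-47.18440994  55.85715506 250.        ]
 [-47.99485636  -7.14856752 250.        ]
 [-96.40829046  -5.31917407 250.        ]
 [-95.59514384  56.2033702  250.        ]]
[[-47.07813865  58.60724395 250.        ]
 [-48.07443845  -5.46924488 250.        ]
 [-88.3051414   -5.11183948 250.        ]
 [-95.16568048  55.8139368  250.        ]]
[[ 29.0420222   91.90566448 232.        ]]
```

```bash
cat >> h.py <<'E'
Q=np.array([560.36,42.79,-0.0446])
def target(roll,pitch): # tips lean left (+y) / forward (+x)
    return R.from_euler('z',Q[2])*R.from_euler('x',roll)*R.from_euler('y',-pitch)*R.from_matrix(np.diag([1.,-1,-1]))
def geom(roll,pitch,w,tcp_b):
    M=(R.from_euler('z',-Q[2])*target(roll,pitch)).as_matrix()
    f=lambda x,y,z:np.round(np.array(tcp_b)+M@[x,y,z]-[0,0,190],1)
    h=w/2
    o={}
    o['push tip c']=f(0,-h-6.75,0);o['push front']=f(10,-h-6.75,0)
    o['press tip c']=f(0,h+6.75,0);o['press outer front']=f(10,h+13.5,0);o['press outer back']=f(-10,h+13.5,0)
    for n,x in(('F',37.5),('B',-37.5)):
        o['body '+n+' L']=f(x,-89,-80);o['body '+n+' R']=f(x,89,-80)
    l=(o['body F L'],o['body F R']); t=(-4-l[1][1])/(l[0][1]-l[1][1]); o['body over tin R edge']=l[1]+t*(l[0]-l[1])
    return o
E
python3 - <<'E'
from h import *
for r,p,w,t in((.3,.2,64,(-120,-9,168)),(.3,.3,64,(-120,-9,168))):
    print(r,p); [print(' ',k,np.round(v,1)) for k,v in geom(r,p,w,t).items()]
from workcell import ctrl
o=ctrl.get_obs(); cur=R.from_rotvec(o['orientation'])
print((target(.3,.25)*cur.inv()).as_rotvec(), (target(.3,.25)).as_rotvec())
print(b2w(Q,[[-120,-9,168],[-120,-9,300]])-o['ee_pos'],b2w(Q,[-120,-9,168]))
E
```

```text
0.3 0.2
  push tip c [-120.    28.   -10.5]
  push front [-110.2   27.4   -8.7]
  press tip c [-120.   -46.   -33.5]
  press outer front [-110.2  -53.1  -33.5]
  press outer back [-129.8  -51.9  -37.3]
  body F L [-99.1  50.7  86.3]
  body F R [ -99.1 -119.4   33.7]
  body B L [-172.6   55.1   72.1]
  body B R [-172.6 -115.    19.5]
  body over tin R edge [-99.1  -4.   69.4]
0.3 0.3
  push tip c [-120.    28.   -10.5]
  push front [-110.4   27.1   -7.7]
  press tip c [-120.   -46.   -33.5]
  press outer front [-110.4  -53.3  -32.6]
  press outer back [-129.6  -51.6  -38.3]
  body F L [-107.8   50.2   87.9]
  body F R [-107.8 -119.9   35.3]
  body B L [-179.5   56.7   66.7]
  body B R [-179.5 -113.3   14.1]
  body over tin R edge [-107.8   -4.    71.1]
[ 0.33070714 -0.20611929 -0.3984103 ] [-2.82376709  0.11665578 -0.36449379]
[[243.08567176 631.82140849 -54.06513317]
 [243.08567176 631.82140849  77.93486683]] [[440.07806288  39.14917558 168.        ]]
```

```bash
python3 -m pendant '[{"dp":[0,0,0.045],"turn":[0,0,0],"claw":0.064},{"dp":[0.015,0.03,0.08],"turn":[0,0,-0.1],"claw":0.064},{"dp":[0.03,0.07,0.1],"turn":[0,0,-0.2],"claw":0.064},{"dp":[0.05,0.115,0.11],"turn":[0,0,-0.3],"claw":0.064},{"dp":[0.07,0.16,0.115],"turn":[0,0,-0.36],"claw":0.064},{"dp":[0.085,0.205,0.115],"turn":[0,0,-0.36],"claw":0.064},{"dp":[0.1,0.25,0.115],"turn":[0,0,-0.36],"claw":0.064},{"dp":[0.12,0.295,0.115],"turn":[0,0,-0.36],"claw":0.064}]'
cat > nx.py <<'E'
from h import *
from workcell import ctrl
import sys
roll,pitch=float(sys.argv[1]),float(sys.argv[2]); tb=[float(v) for v in sys.argv[3:6]]
o=ctrl.get_obs(); cur=R.from_rotvec(o['orientation'])
print('t',o['t'],'pos',o['ee_pos'].round(1),'w',round(o['width'],1),'F',o['ft_force'].round(1))
print('box pos',w2b(Q,o['ee_pos']).round(1),'turn',(target(roll,pitch)*cur.inv()).as_rotvec().round(3),'dp',(b2w(Q,[tb])-o['ee_pos']).round(1))
E
python3 nx.py .3 .2 -122 -9 330
```

```text
t: 0.95
ee_pos: [316.9, -296.2, 337.6]
orientation: [3.141, -0.063, 0.0]
ft_force: [1.4, 0.6, -1.1]
width: 64.0
t 0.95 pos [ 316.9 -296.2  337.6] w 64.0 F [ 1.4  0.6 -1.1]
box pos [[-228.1 -349.5  337.6]] turn [ 0.29  -0.211 -0.034] dp [[121.2 335.4  -7.6]]
```

```bash
python3 -m pendant '[{"dp":[0.015,0.042,0],"turn":[0,0,0],"claw":0.064},{"dp":[0.03,0.084,0],"turn":[0.07,-0.05,-0.01],"claw":0.064},{"dp":[0.045,0.126,0],"turn":[0.14,-0.1,-0.015],"claw":0.064},{"dp":[0.06,0.168,0],"turn":[0.21,-0.15,-0.025],"claw":0.064},{"dp":[0.075,0.21,0],"turn":[0.29,-0.211,-0.034],"claw":0.064},{"dp":[0.091,0.252,0],"turn":[0.29,-0.211,-0.034],"claw":0.064},{"dp":[0.106,0.294,-0.004],"turn":[0.29,-0.211,-0.034],"claw":0.064},{"dp":[0.121,0.3354,-0.0076],"turn":[0.29,-0.211,-0.034],"claw":0.064}]'
python3 -m pendant '[{"dp":[0,0,0],"turn":[0,0,0],"claw":0.064},{"dp":[0,0,0],"turn":[0,0,0],"claw":0.064}]'
python3 nx.py .3 .2 -122 -9 220
python3 - <<'E'
from workcell import imaging
import cv2
for n in("scene","top","wrist"):
    d=imaging.get_image(n); p=d["pixels"]
    if n=="scene": p=cv2.resize(p[60:310,180:430],None,fx=2.4,fy=2.4)
    if n=="top": p=cv2.resize(p[130:330,180:380],None,fx=3,fy=3)
    cv2.imwrite(f"pics/c_{n}.png",cv2.convertScaleAbs(p,alpha=1.5)); print(d['xyz'],d['rotation'])
E
```

```text
t: 1.75
ee_pos: [438.2, 38.8, 330.1]
orientation: [-2.831, 0.105, -0.295]
ft_force: [0.8, 0.3, -0.4]
width: 63.9
t: 1.95
ee_pos: [437.7, 38.4, 329.8]
orientation: [-2.831, 0.099, -0.292]
ft_force: [0.0, -0.7, 0.5]
width: 64.2
t 1.95 pos [437.7  38.4 329.8] w 64.2 F [ 0.  -0.7  0.5]
box pos [[-122.3   -9.9  329.8]] turn [ 0.001 -0.    -0.005] dp [[   0.4    0.9 -109.8]]
[1146.27155245  201.89316026 1060.02699152] [0.41273774 0.58765188 1.89689435]
[ 378.74983443  -17.5908489  1208.44850212] [ 0.11112707 -0.11107853 -1.58332981]
[485.93244448 -16.76673138 498.08713041] [ 0.15631714  0.31837004 -1.58216454]
```

View pics/c_scene.png

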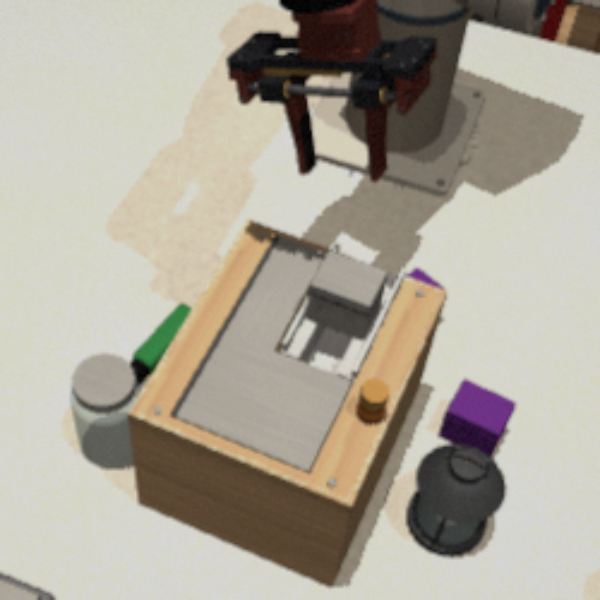

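View pics/c_wrist.png

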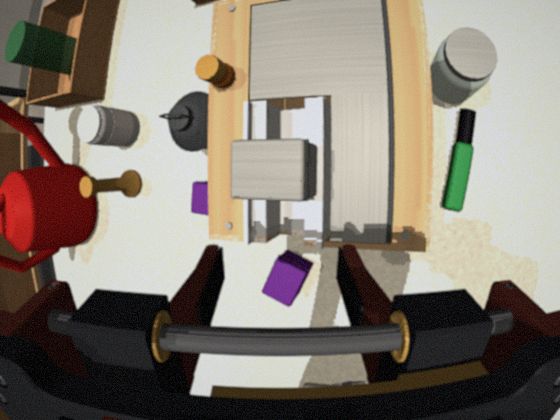

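Run:
```python
from h import *
p=cv2.imread('pics/c_wrist.png').copy()
f=210/np.tan(np.radians(65.70646984690485)/2); f0=f
t=np.array([485.93244448,-16.76673138,498.08713041]); M=R.from_rotvec([0.15631714,0.31837004,-1.58216454]).as_matrix()
def pw(P):
    c=(np.atleast_2d(P)-t)@M; x,y,z=c[:,0],-c[:,1],-c[:,2]; rr=np.hypot(x,y); th=np.arctan2(rr,z)
    return np.c_[280.0636+f*th*x/rr,207.523+f*th*y/rr]
pts={'strip nr':(-139,-74,190),'strip nl':(-139,-18,190),'rail':(-146,8,190),'rail2':(-146,48,190),'nl':(-146,115,190),'nr':(-146,-115,190),'panel corner':(2,66,190),'pr':(2,-18,190),'lip':(0,63,202),'fr':(113,-74,190)}
k=2
p=cv2.resize(p[0:280,160:480],None,fx=k*1.2,fy=k*1.2,interpolation=cv2.INTER_CUBIC)
for n,P in pts.items():
    u=pw(b2w(Q,[P]))[0]; print(n,u.round(1)); cv2.circle(p,(int((u[0]-160)*2.4),int(u[1]*2.4)),4,(0,0,255),1)
for c in [(-96,-5,250),(-96,59,250),(-46,-5,250),(-46,59,250)]:
    u=pw(b2w(Q,[c]))[0]; print('tin',u.round(1)); cv2.circle(p,(int((u[0]-160)*2.4),int(u[1]*2.4)),4,(0,255,0),1)
cv2.imwrite('pics/d.png',p)
```

```text
strip nr [386.7 244.2]
strip nl [329.3 241.4]
rail [303.2 246.8]
rail2 [265.4 244.1]
nl [208.5 239.5]
nr [427.9 253. ]
panel corner [248.9 100.8]
pr [330.2  96. ]
lip [247.1 100.2]
fr [380.9  -5.7]
tin [302.8 202.6]
tin [229.1 200.4]
tin [303.1 138.9]
tin [228.9 141.5]
```

View pics/d.png

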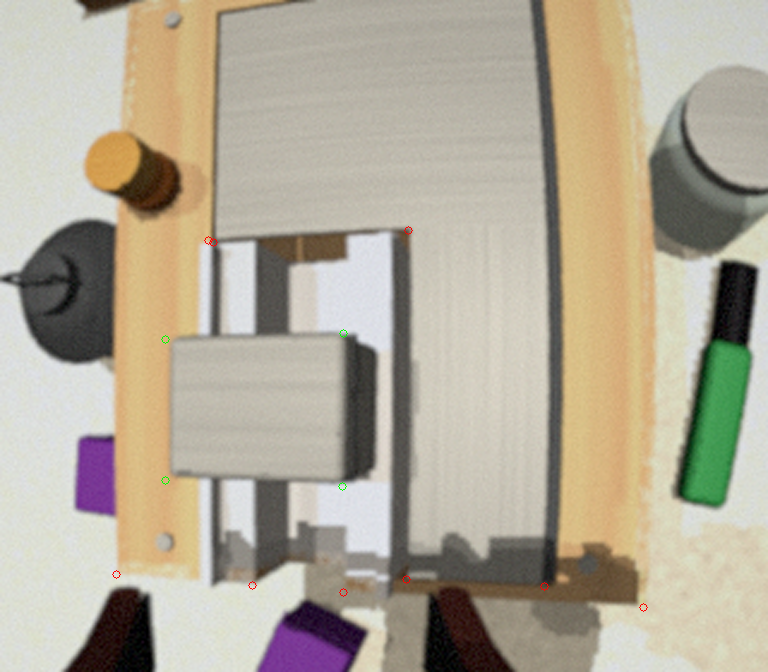

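Pose confirmed: the projected box corners land within 1–2 mm. Next I descend and open the flap.

```bash
python3 -m pendant '[{"dp":[0,0.001,-0.04],"turn":[0,0,0],"claw":0.064},{"dp":[0,0.001,-0.075],"turn":[0,0,0],"claw":0.064},{"dp":[0,0.001,-0.1],"turn":[0,0,0],"claw":0.064},{"dp":[0,0.001,-0.12],"turn":[0,0,0],"claw":0.064},{"dp":[0,0.001,-0.12],"turn":[0,0,0],"claw":0.064}]'
cat > look.py <<'E'
import sys,cv2
from workcell import imaging
t=sys.argv[1]
for n in("scene","top","wrist"):
    p=imaging.get_image(n)["pixels"]
    if n=="scene": p=cv2.resize(p[100:300,210:410],None,fx=3,fy=3,interpolation=cv2.INTER_CUBIC)
    if n=="top": p=cv2.resize(p[130:290,180:340],None,fx=3.6,fy=3.6)
    cv2.imwrite(f"pics/{t}_{n}.png",cv2.convertScaleAbs(p,alpha=1.6))
E
python3 look.py e; python3 nx.py .3 .2 -122 -9 170
```

```text
t: 2.6
ee_pos: [436.3, 37.1, 207.9]
orientation: [-2.831, 0.11, -0.287]
ft_force: [-0.2, -0.3, -0.5]
width: 64.0
t 2.75 pos [438.8  37.4 211. ] w 63.8 F [ 0.6 -0.4  0.7]
box pos [[-121.2  -10.8  211. ]] turn [0.001 0.001 0.001] dp [[ -0.7   1.9 -41. ]]
```

View pics/e_scene.png

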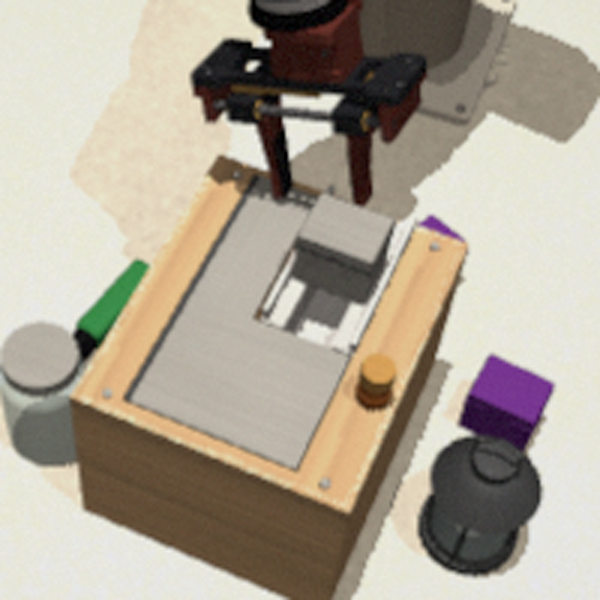

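View pics/e_wrist.png

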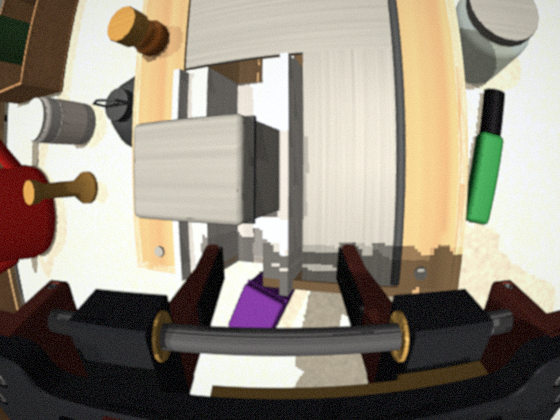

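```bash
python3 -m pendant '[{"dp":[0,0.001,-0.012],"turn":[0,0,0],"claw":0.064},{"dp":[0,0.001,-0.024],"turn":[0,0,0],"claw":0.064},{"dp":[0,0.001,-0.034],"turn":[0,0,0],"claw":0.064},{"dp":[0,0.001,-0.04],"turn":[0,0,0],"claw":0.064},{"dp":[0,0.001,-0.04],"turn":[0,0,0],"claw":0.064}]'
python3 look.py f; python3 nx.py .3 .2 -122 -9 170
```

```text
t: 3.25
ee_pos: [440.8, 39.2, 172.4]
orientation: [-2.829, 0.105, -0.302]
ft_force: [2.6, 7.3, 6.6]
width: 63.8
t 3.4 pos [440.8  39.6 172.8] w 63.7 F [3.5 7.8 5.3]
box pos [[-119.3   -8.5  172.8]] turn [-0.001  0.006  0.   ] dp [[-2.7 -0.3 -2.8]]
```

View pics/f_scene.png

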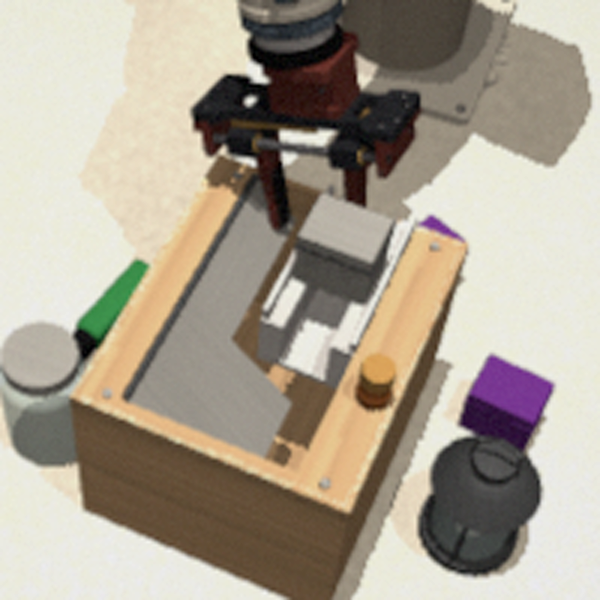

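View pics/f_wrist.png

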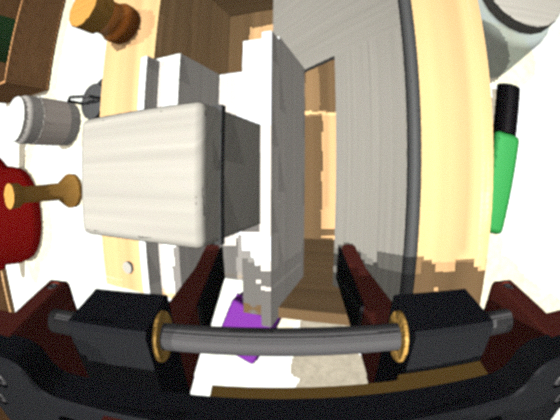

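View pics/f_top.png

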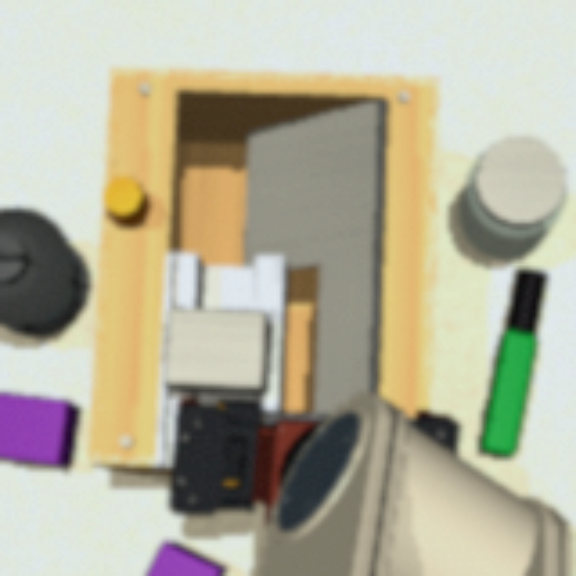

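Run:
```python
from h import *
for th in(.6,.7,.8,.9,1.0,1.1): print(th,proj('top',b2w(Q,[113,-75+141*np.cos(th),190-141*np.sin(th)])).round(1),proj('scene',b2w(Q,[113,-75+141*np.cos(th),190-141*np.sin(th)])).round(1))
print('meas',np.array([245,135])/3.6+[180,130])
for x in (-100,-90,-80): print(x, proj('scene',b2w(Q,[[x,28,190]])))
```

```text
0.6 [[241.8 164.1]] [[297.  268.9]]
0.7 [[245.3 165.3]] [[293.5 269.7]]
0.8 [[249.1 166.4]] [[289.6 270.1]]
0.9 [[253.2 167.4]] [[285.5 270.1]]
1.0 [[257.5 168.2]] [[281.2 269.8]]
1.1 [[262. 169.]] [[276.7 269.2]]
meas [248.05555556 167.5       ]
-100 [[327.68428943 182.80130505]]
-90 [[326.23334211 185.66703713]]
-80 [[324.7684877  188.56023682]]
```

```bash
python3 -m pendant '[{"dp":[0,0,-0.0025],"turn":[0,0,0],"claw":0.064},{"dp":[0,0,-0.005],"turn":[0,0,0],"claw":0.064},{"dp":[0.008,-0.0004,-0.005],"turn":[0,0,0],"claw":0.064},{"dp":[0.016,-0.0007,-0.005],"turn":[0,0,0],"claw":0.064},{"dp":[0.024,-0.001,-0.005],"turn":[0,0,0],"claw":0.064},{"dp":[0.032,-0.0014,-0.005],"turn":[0,0,0],"claw":0.064},{"dp":[0.04,-0.0018,-0.005],"turn":[0,0,0],"claw":0.064},{"dp":[0.04,-0.0018,-0.005],"turn":[0,0,0],"claw":0.064}]'
python3 look.py g; python3 nx.py .3 .2 -42 -9 166
```

```text
t: 4.2
ee_pos: [478.5, 38.6, 166.7]
orientation: [-2.828, 0.105, -0.293]
ft_force: [-2.0, 8.9, 3.3]
width: 64.1
t 4.35 pos [478.4  38.7 166.8] w 64.1 F [-0.9  9.9  2.1]
box pos [[-81.7  -7.8 166.8]] turn [-0.003  0.001 -0.001] dp [[39.6 -3.  -0.8]]
```

View pics/g_scene.png

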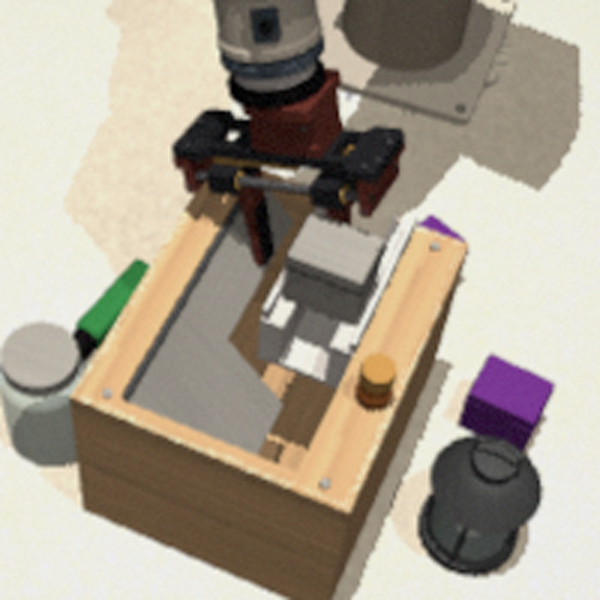

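View pics/g_wrist.png

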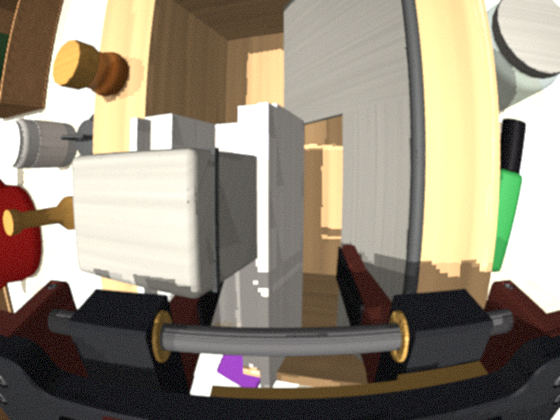

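View pics/g_top.png

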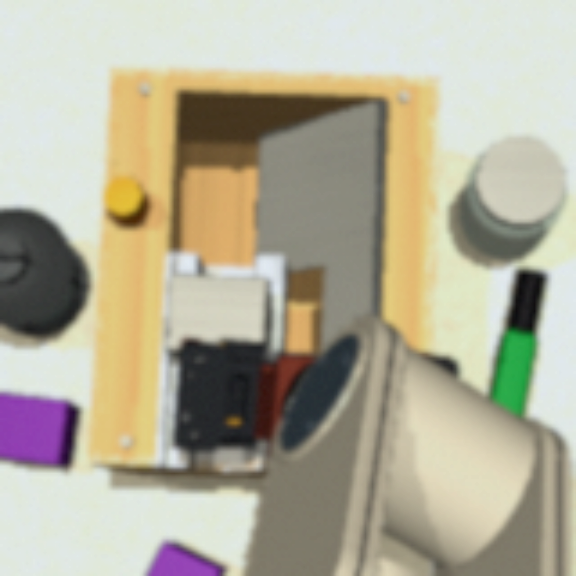

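```bash
python3 -m pendant '[{"dp":[0.007,-0.0003,0],"turn":[0,0,0],"claw":0.064},{"dp":[0.014,-0.0006,0],"turn":[0,0,0],"claw":0.064},{"dp":[0.021,-0.0009,0],"turn":[0,0,0],"claw":0.064},{"dp":[0.028,-0.0013,0],"turn":[0,0,0],"claw":0.064},{"dp":[0.035,-0.0016,0],"turn":[0,0,0],"claw":0.064},{"dp":[0.042,-0.002,0],"turn":[0,0,0],"claw":0.064},{"dp":[0.049,-0.0025,0],"turn":[0,0,0],"claw":0.064},{"dp":[0.052,-0.0025,0],"turn":[0,0,0],"claw":0.064}]'
python3 look.py h; python3 nx.py .3 .2 -10 -9 166
```

```text
t: 5.15
ee_pos: [529.6, 36.2, 166.6]
orientation: [-2.828, 0.104, -0.291]
ft_force: [-6.0, 7.4, 7.1]
width: 63.6
t 5.3 pos [529.9  36.2 166.8] w 63.8 F [-3.7  9.   4. ]
box pos [[-30.1  -7.9 166.8]] turn [-0.003 -0.    -0.001] dp [[20.1 -2.  -0.8]]
```

View pics/h_scene.png

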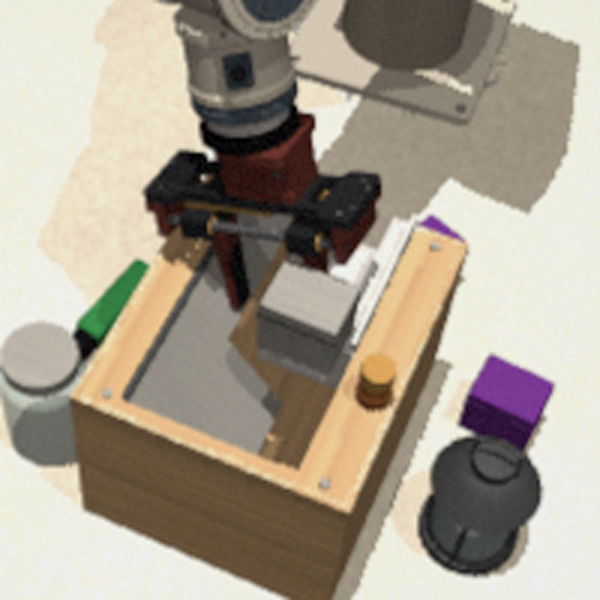

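View pics/h_wrist.png

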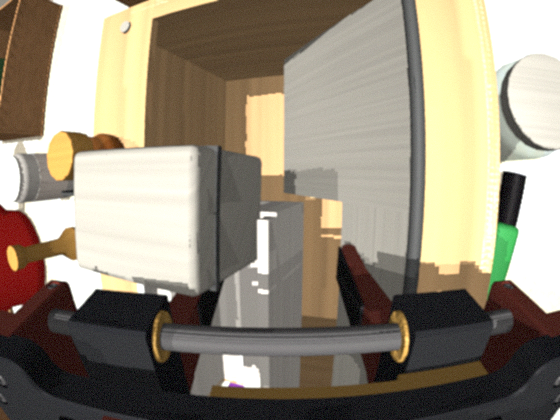

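The tin now overhangs the opening (scene crop about 310,300), with the flap still open. I keep pushing.

```bash
python3 -m pendant '[{"dp":[0.007,-0.0003,0],"turn":[0,0,0],"claw":0.064},{"dp":[0.014,-0.0006,0],"turn":[0,0,0],"claw":0.064},{"dp":[0.021,-0.0009,0],"turn":[0,0,0],"claw":0.064},{"dp":[0.026,-0.0012,0],"turn":[0,0,0],"claw":0.064},{"dp":[0.026,-0.0012,0],"turn":[0,0,0],"claw":0.064},{"dp":[0.026,-0.0012,0],"turn":[0,0,0],"claw":0.064}]'
python3 look.py i; python3 nx.py .3 .2 -10 -9 166
```

```text
t: 5.9
ee_pos: [556.9, 34.8, 167.2]
orientation: [-2.828, 0.105, -0.296]
ft_force: [-2.3, 8.3, 3.8]
width: 63.9
t 6.05 pos [556.9  34.8 167.3] w 64.1 F [-1.2  8.7  4.3]
box pos [[ -3.1  -8.1 167.3]] turn [-0.002  0.002 -0.001] dp [[-6.9 -0.6 -1.3]]
```

View pics/i_scene.png

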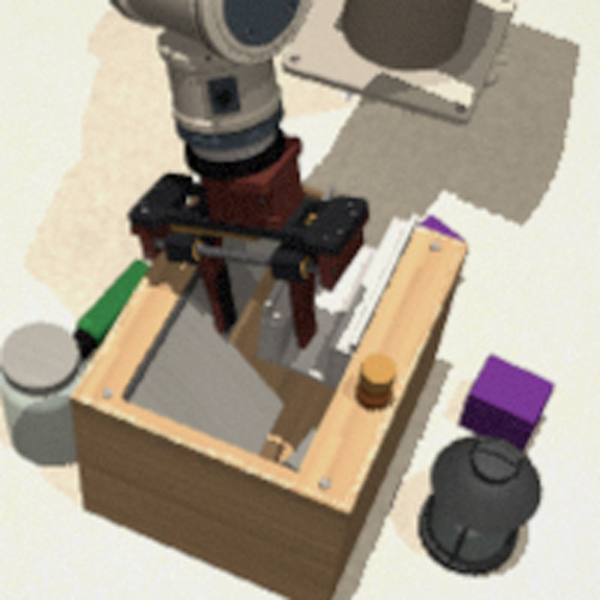

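View pics/i_wrist.png

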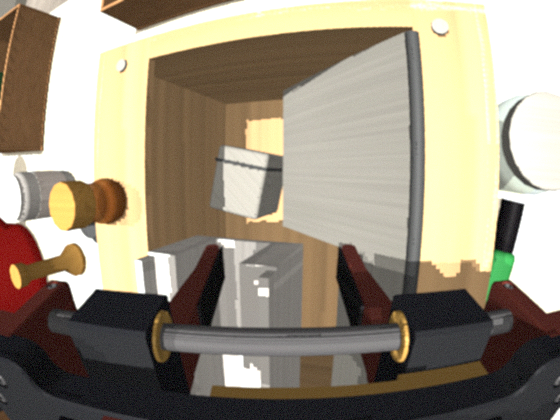

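The tin is on the box floor (wrist image, about 248,180). I raise the fingers to let the flap close.

```bash
python3 -m pendant '[{"dp":[0,0,0.008],"turn":[0,0,0],"claw":0.064},{"dp":[0,0,0.018],"turn":[0,0,0],"claw":0.064},{"dp":[0,0,0.028],"turn":[0,0,0],"claw":0.064},{"dp":[0,0,0.04],"turn":[0,0,0],"claw":0.064},{"dp":[0,0,0.06],"turn":[0,0,0],"claw":0.064},{"dp":[0,0,0.09],"turn":[0,0,0],"claw":0.064},{"dp":[0,0,0.13],"turn":[0,0,0],"claw":0.064},{"dp":[-0.01,0,0.17],"turn":[0,0,0],"claw":0.064}]'
python3 -m pendant '[{"dp":[-0.04,0,0.02],"turn":[0,0,0],"claw":0.064},{"dp":[-0.08,0,0.02],"turn":[0,0,0],"claw":0.064},{"dp":[-0.12,0,0.02],"turn":[0,0,0],"claw":0.064},{"dp":[-0.12,0,0.02],"turn":[0,0,0],"claw":0.064},{"dp":[-0.12,0,0.02],"turn":[0,0,0],"claw":0.064},{"dp":[-0.12,0,0.02],"turn":[0,0,0],"claw":0.064}]'
python3 look.py j; python3 nx.py .3 .2 -10 -9 166
```

```text
t: 6.85
ee_pos: [546.7, 33.1, 337.9]
orientation: [-2.832, 0.105, -0.297]
ft_force: [0.3, -0.7, 0.3]
width: 64.3
t: 7.45
ee_pos: [427.3, 33.4, 356.1]
orientation: [-2.831, 0.104, -0.297]
ft_force: [-0.4, 0.5, 0.6]
width: 64.0
t 7.6 pos [427.   33.7 355.1] w 63.5 F [ 0.3 -0.7  0.2]
box pos [[-132.8  -15.   355.1]] turn [ 0.001  0.    -0.001] dp [[ 123.     0.6 -189.1]]
```

View pics/j_scene.png

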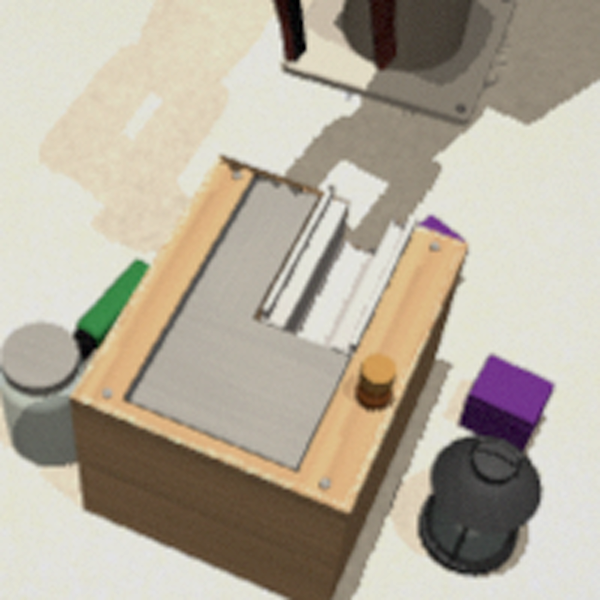

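View pics/j_wrist.png

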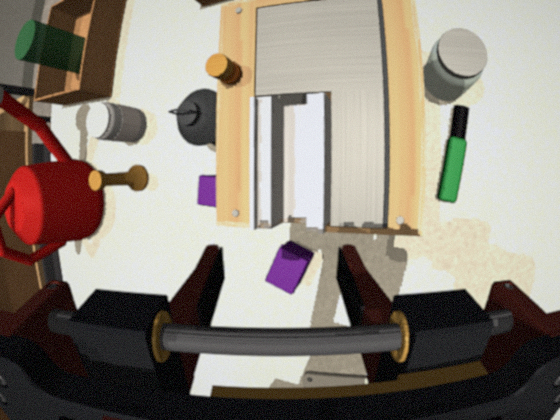

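The flap is flush with the deck, the rails are empty, the bystanders stand where they were, and the robot touches nothing.

```bash
python3 -c "
from workcell import ctrl
print(ctrl.close_job())"
```

```text
the job is handed in; nothing more can be done
None
```

The tin is in the drop box and the flap has swung shut. I handed the job in about 7.6 s into the 40 s allowed; no verdict was reported.

I tilted the gripper so its body cleared the tin. The right finger pressed the flap strip open to about 0.78–0.86 rad, measured in the top camera. The left finger then slid the tin along the rails until it tipped in.

- **Tin:** a wrist picture taken while the flap was still open showed it lying on the box floor.
- **Flap and rails:** the last pictures show the flap flush with the deck and the rails empty.
- **Other goods:** the lantern, both jars, nozzle, can and candlestick looked unmoved. The mug was out of frame in the last pictures I viewed, but the arm never came near it while low.
- **Forces:** the wrist force I read during the job was about 11 N or less, and close to zero at the end, with the gripper clear of everything.

At its first depth the flap read slightly under the 0.8 rad target, so I pressed 5 mm deeper before pushing. I did not re-measure the tin's speed or the flap's angle after the drop. No check disagreed.

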